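# Feed a hexagon tile through the tipping rack

## Task

The bobbin of wire parked on the spindle bars the slatted rack: lift it off and stand it flat in the shallow tin tray, let go, then push the hexagonal tile off the loading ledge onto the rack until it lies against the rack's far fence. Press the iron lever down to its stop to tip the rack and keep it down until the tile has slid to rest in the chute, then let the lever come all the way back up. Leave the other things on the table where they are.

Things in the scene. Friction and masses are not known exactly. Their poses are not given: they have to be found in the camera images.
- feeder: Fixed iron tile feeder: from the robot's side (-x) a level loading ledge, behind it (+x) a slatted tipping rack, a chute sloping down to -y, a spindle behind the rack, a lever in front of the chute. Origin: on the table below the middle of the rack's hinge edge; z up. The rack is hinged on the line y = 0, 95 mm high; its +y side rises as the lever goes down
- spindle_tip (a point): Top of the fixed upright steel spindle (16 mm diameter, 75 mm long, standing on a collar whose top is 110 mm above the table; this point is 185 mm above the table) just behind the rack's far fence
- ledge_mid (a point): Middle of the top of the fixed level steel loading ledge, at feeder x -123, y 80, z 100 mm; the ledge spans x -182..-64, y -20..180 mm
- rack_mid (a point): Middle of the rack's top, at feeder x 0, y 80, z 99 mm with the lever up; moves with it. Rack: 4 steel slats along y, gaps 6 mm, x -61..61, y 0..158 mm; a fence 9 mm high along its far edge (inner face x = 61 mm) and one along y = 160 mm
- chute_mid (a point): Middle of the chute's floor, which starts at the rack's hinge edge and slopes down 30 degrees to the feeder's -y: 174 mm long, 144 mm wide inside, side walls 22 mm high, a 28 mm lip at its low end (y = -153 mm)
- lever_pad (a point): Middle of the top face of the lever's tread plate (64 x 54 mm, dark iron with two bright ribs), on the end of the lever; about 115 mm above the table at rest, sloping up to its free end, and level about 51 mm above the table at the stop. Moves with the lever
- lever_pivot (a point): The lever's hinge, 45 mm above the table, its axis along the feeder's x; the arm runs from it to the feeder's -y, 160 mm to the tread's middle, 24 degrees up at rest
- lever (a joint): Angle of the sprung lever in rad: 0 up at rest, 0.42 down at its stop (about 12 N at the tread with a tile on the rack). It returns when released
- hexagon: Blue glazed hexagonal tile, 100 mm across flats, 18 mm thick, 0.3 kg; at first on the loading ledge. Origin: centre of its underside; its x axis stands square on one of the flats and at first points roughly along the feeder's x (to the rack)
- bobbin: Wooden bobbin wound with steel wire, 80 mm tall, axis z upright. Origin: centre of its underside. Two flanges 110 mm across (z 0..6 and 40..46 mm), winding between them, and above the upper flange a bare wooden neck 36 mm across, z 46..80 mm, to grip. A 24 mm bore runs right through. At first it sits on the spindle, underside 110 mm above the table, overhanging the rack
- tin_tray: Square shallow tin tray fixed on the table, 180 x 180 mm outside, rim 26 mm high, walls 4 mm. Origin: middle of its underside
- tin_tray_in (a point): Middle of the tin tray's inner floor
- square_a: Rust-red glazed square tile 100 x 100 x 16 mm, not to be moved. Origin: centre of its underside
- square_b: Another rust-red glazed square tile 100 x 100 x 16 mm, not to be moved. Origin: centre of its underside
- whetstone: Grey stone whetting block 60 x 160 x 35 mm, not to be moved. Origin: centre of its underside
- funnel: Small tin funnel standing mouth down, 92 mm across, 95 mm tall, not to be moved. Origin: centre of its underside
- glaze_jar: Jar of glaze, 72 mm across, 100 mm tall, not to be moved. Origin: centre of its underside
- brush: Brush 190 mm long, lying, not to be moved. Origin: under its middle
Mind the look-alikes: they are no part of the job. There is more than one size of the hexagon; the one meant has the size given above.

How it is judged:
By the outcome, as a careful person would: the job done as asked, in the order asked, and still so for the second after the job is handed in, with the robot touching nothing.
It also fails if it takes over 67 s, if anything falls off the work surface, if the arm or the gripper's body presses on something with over 40 N, if the wrist force passes 120 N, or if a joint passes its speed limit or range.

## Robot

A 7-joint arm with a two-finger parallel gripper is mounted at the origin on the work surface. World frame = base frame: x ahead of the robot, y to its left, z up, the work surface at z = 0. Lengths are in m, angles in rad, forces in N, time in s.
With the tool pointing down it reaches from about 0.4 to 0.85 m from the base axis. Payload 4.4 kg.
Tool frame: the origin (TCP) lies at the very end of the fingers, on their centre line; the grasp point (between the pads) lies 19 mm behind it (env.grip_depth is the z of the grasp point in the tool frame, in m); z points along the fingers, x is the direction in which the jaws open and shut, and the axes are right-handed (so a half turn about z gives the same grasp; the last joint's range is limited). The gripper opens to 94 mm and grips with 3 to 60 N. Pads are 16 mm wide; open, the fingers measure 119 mm over their backs; the gripper's body (75 mm by 177 mm) begins 78 mm behind the grasp point.
Start: joints at [-1.178, 0.628, 0.038, 1.517, -0.027, 0.996, -0.02], TCP at [0.288, 0.583, 0.205] pointing down, gripper open.
Joint ranges: [-3.06, 3.06], [-0.37, 2.12], [-1.25, 1.32], [0.18, 2.47], [-1.1, 4.24], [0.23, 1.98], [-2.94, 2.94]. Speed limits (rad/s): [2.57, 2.57, 3.14, 3.14, 3.14, 3.14, 3.14].

## Interface

Orientations are given as a rotation vector (axis times angle).
In Python, from workcell import get_state, viewer, finish_job, env gives the robot as it stands.
- The arm moves only by the tool servo_tool, never from a script. Its argument "plan" is a list of rows, each an object with "fingers": the finger opening in mm, from 0 to 94; "offset": the shift along the tool's x, y, z in mm, a list of three; "spin": the turn about the tool's z in rad. A call has 1 to 12 rows; each row shifts and turns the pose as measured when the row begins, along the tool's axes as they then stand; what a row does not reach is not made up. A row lasts 1/10 s, in which the tool goes at most 50 mm and 8.59 degrees, less where a joint would pass 70% of its speed; a pose out of reach is approached as far as the arm can. A call is refused whole if a number of a shift passes 50 or a number of a turn 0.15, either way. A call with a gripper value outside its range is refused whole. The fingers move at their own pace and stop on an object; "newtons" is the grip in N (left out, the last holds). Time passes only in rows, so rows that do not move let the fingers close. It gives the time, the measured TCP pose, the force and the opening at its end, in the units of the state.
- get_state(): the state, without advancing time (a new reading comes with each control period).
- viewer.get_image(name): name is "side" or "top" or "wrist"; returns the picture (420x560x3 uint8, blue, green, red); there is no depth.
- viewer.camera_info(name): a dict with "K" (3x3 intrinsics, pixels), "T" (4x4, takes a point from camera to world coordinates). Camera axes: x right, y down, z forward; pixel columns grow to the right and rows downward; lengths in m; the calibration is good to about 2 mm. A picture is of the moment at which its call begins: read the wrist's pose just before it. camera_info takes no time and is no camera call; for the wrist camera it gives the pose at the moment of the call.
- finish_job(): hands the job in, once; it reports no verdict.
The state is a dict: "time_s": time; "joints": joint angles; "qvel": joint speeds; "joint_torque": joint torques, N m; "tcp_pos": TCP position; "eef_rot": TCP orientation; "wrist_force": force on the tool from outside, world axes, zero at the start; "wrist_torque": the same for the moment, N m; "opening": finger opening in m.
Only numpy, scipy, OpenCV 4.12 (cv2) and the standard library are available. Lean on these libraries where they do the work, as an engineer would, in place of code of your own. Each camera call takes 0.05 s, during which the arm holds its last target. There are 200 camera calls.

## Working session

There is one attempt and no reset: what is moved stays moved. The work goes in short steps, Python scripts to look and compute and a tool call to move; the robot and the scene stay as the last step left them, time stands still between calls to the robot, and variables do not carry over. Pictures are saved under pics/ and viewed, about 8 in all and at most 12, crops included, and the job is handed in when it is done.

Besides the shell and the picture viewer there is one more tool, called after "Emit:" by a JSON object that holds its "method" and its "body", one argument or row to a line. servo_tool: Moves the arm, as the interface text tells. Its arguments: {"type":"object","properties":{"plan":{"type":"array","items":{"type":"object","properties":{"fingers":{"type":"number"},"offset":{"type":"array","items":{"type":"number"}},"spin":{"type":"number"}}}},"newtons":{"type":"number"}},"required":["plan"]}

```bash
mkdir -p pics; ls
python3 - <<'E'
from workcell import get_state, viewer, env
import cv2
s=get_state(); print(s)
print(env.grip_depth)
for n in("top","side"):
    cv2.imwrite(f"pics/{n}0.png",viewer.get_image(n)); i=viewer.camera_info(n); print(n,i["K"],i["T"])
a=cv2.imread("pics/top0.png");b=cv2.imread("pics/side0.png")
cv2.imwrite("pics/top0b.png",cv2.resize(a,(800,600),interpolation=cv2.INTER_CUBIC))
cv2.imwrite("pics/side0b.png",cv2.resize(b,(800,600),interpolation=cv2.INTER_CUBIC))
E
```

```text
pics
{'time_s': 0.0, 'joints': array([-1.17780696,  0.62931972,  0.03845824,  1.51833348, -0.02698158,
        0.99630634, -0.02002106]), 'qvel': array([ 0.0012583 ,  0.00117951,  0.00064885, -0.00133689,  0.00107419,
        0.00034709,  0.00035637]), 'joint_torque': array([ 8.89079274e-04, -5.49725246e+01,  1.14451177e+00, -1.86634362e+01,
       -5.20770648e-02,  2.34519609e-02,  1.20636132e-04]), 'tcp_pos': array([0.28755916, 0.58220318, 0.20458259]), 'eef_rot': array([ 2.66753447e+00,  1.65755195e+00, -2.42531033e-03]), 'wrist_force': array([-0.41797636, -0.44242733,  0.69251554]), 'wrist_torque': array([ 0.04500207, -0.02108477,  0.00096351]), 'opening': 0.09429215501580615}
-0.0188
top [[420.73255021   0.         285.50048853]
 [  0.         420.73255021 203.96458713]
 [  0.           0.           1.        ]] [[-0.01012012 -0.99317979  0.11615291  0.41183652]
 [-0.9997109   0.01258282  0.02048852 -0.00769882]
 [-0.02181031 -0.11591198 -0.99302     1.12991387]
 [ 0.          0.          0.          1.        ]]
side [[421.06623441   0.         286.27885578]
 [  0.         421.06623441 217.19960036]
 [  0.           0.           1.        ]] [[ 0.96940265 -0.12101147  0.21357603  0.27549003]
 [-0.24503027 -0.52942608  0.8121996  -0.97962771]
 [ 0.01478726 -0.83968104 -0.54287852  0.80473425]
 [ 0.          0.          0.          1.        ]]
```

View pics/top0b.png

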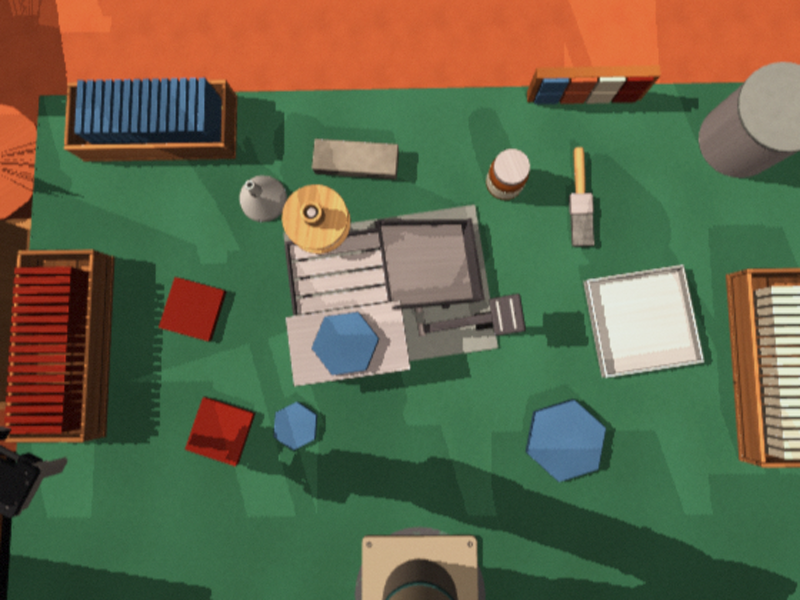

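View pics/side0b.png

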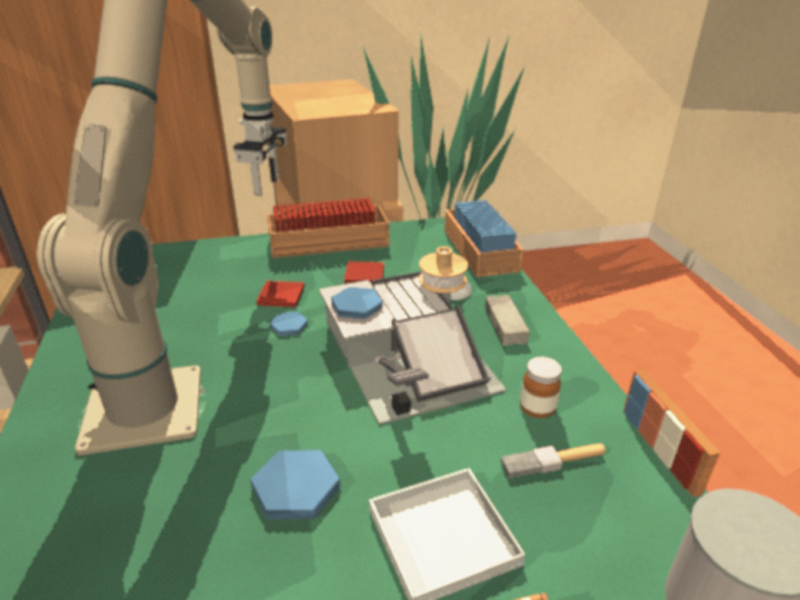

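The ledge hexagon at (345,343) in the 800x600 top view is the candidate. The others are a small one at (296,427) and a large one at (566,440), both lying on the table. The bobbin is at (316,217), and the tray has its corners at about (585,281), (684,265), (703,361) and (604,377). I'll confirm in an enlarged crop.

Run:
```python
import cv2
a=cv2.imread("pics/top0.png")
cv2.imwrite("pics/crop.png",cv2.resize(a[125:275,190:390],(800,600),interpolation=cv2.INTER_CUBIC))
```

```text
(no output)
```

View pics/crop.png

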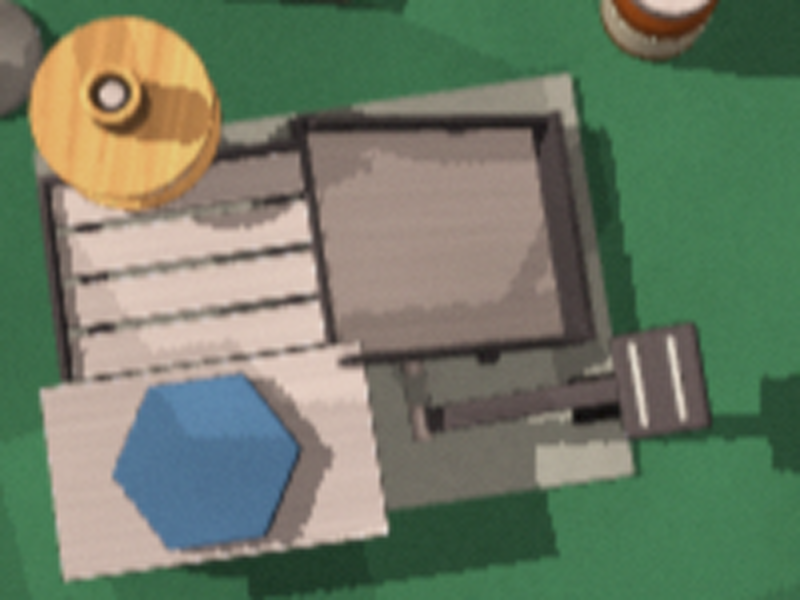

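```bash
cat > h.py <<'E'
import numpy as np
from workcell import get_state, viewer, env
from scipy.spatial.transform import Rotation as R
def p2w(name,uv,z,info=None):
    i=info or viewer.camera_info(name); K,T=np.array(i["K"]),np.array(i["T"])
    uv=np.atleast_2d(np.array(uv,float)); d=np.c_[uv,np.ones(len(uv))]@np.linalg.inv(K).T@T[:3,:3].T
    o=T[:3,3]; return o+d*((z-o[2])/d[:,2])[:,None]
def fit2(P,Q): # Q = R P + t
    pc,qc=P.mean(0),Q.mean(0);A=P-pc;B=Q-qc
    th=np.arctan2((A[:,0]*B[:,1]-A[:,1]*B[:,0]).sum(),(A*B).sum())
    r=np.array([[np.cos(th),-np.sin(th)],[np.sin(th),np.cos(th)]]); t=qc-r@pc
    return th,r,t,np.abs(P@r.T+t-Q).max()
def delta(target,yaw=None):
    """tool-axes shift (mm) to bring the TCP to target; x-axis yaw"""
    s=get_state(); M=R.from_rotvec(s["eef_rot"]).as_matrix()
    print("t",round(s["time_s"],2),"tcp",s["tcp_pos"].round(4),"yaw",round(np.arctan2(M[1,0],M[0,0]),4),"zaxis",M[:,2].round(3),"F",s["wrist_force"].round(1),"open",round(s["opening"],4),"q",s["joints"].round(2))
    for t in np.atleast_2d(target): print("world",t," d mm",(1000*M.T@(t-s["tcp_pos"])).round(1))
E
python3 - <<'E'
from h import *
c=lambda L:np.array(L)/4+[190,125]-0.375
f=lambda L:(np.array(L)+.5)*.7-.5
L=p2w("top",c([(40,390),(358,342),(388,535),(65,580)]),.1)[:,:2]
th,r,t,e=fit2(np.array([(-.064,.18),(-.064,-.02),(-.182,-.02),(-.182,.18)]),L); print("feeder th",th,"t",t,"err",e)
g=lambda p:r@np.array(p)+t
inv=lambda w:(w-t)@r
H=p2w("top",c([(150,388),(243,374),(300,450),(265,540),(172,549),(113,473)]),.118)[:,:2]
print("hex side",np.linalg.norm(H-np.roll(H,1,0),axis=1),"ctr",H.mean(0),"feeder",inv(H.mean(0)));print(inv(H))
for n,u,z in(("spindle",(112,96),.185),("neck",(112,95),.19),("flange",(123,108),.156)):
    w=p2w("top",c(u),z)[0,:2];print(n,w,inv(w))
tr=p2w("top",c([(613,338),(693,322),(710,428),(625,438)]),.115)[:,:2]; print("tread",tr.mean(0),inv(tr))
T=p2w("top",f([(585,281),(684,265),(703,361),(604,377)]),.026)[:,:2];print("tray",T.mean(0),np.linalg.norm(T-np.roll(T,1,0),axis=1))
F=p2w("top",f([(253,190)]),.09);print("funnel tip",F); print("jar",p2w("top",f([(513,163)]),.1))
print("rack mid",g((0,.08)))
# side check of spindle/neck & ledge corner
i=viewer.camera_info("side");K,Tc=i["K"],i["T"]
for n,p in(("ledge near corner",(*g((-.182,-.02)),.1)),("neck",(*p2w("top",c((112,95)),.19)[0,:2],.19)),("tray",(*T.mean(0),.004))):
    q=K@(np.linalg.inv(Tc)@[*p,1])[:3];print(n,((q[:2]/q[2]+.5)/.7-.5).round())
delta([0.5,0.2,.3])
E
```

```text
feeder th 0.1359137320779016 t [0.57782996 0.05639331] err 0.0014966667386771305
hex side [0.05548811 0.05686349 0.05752433 0.05743312 0.05588388 0.057972  ] ctr [0.44403437 0.12007268] feeder [-0.12393344  0.08122084]
[[-0.07467709  0.10949802]
 [-0.07456651  0.05263464]
 [-0.12497661  0.02492416]
 [-0.17500883  0.05312595]
 [-0.17220791  0.1089396 ]
 [-0.12216366  0.13820266]]
spindle [0.65277489 0.1669905 ] [0.08923923 0.09942254]
neck [0.6520863 0.1660712] [0.08843243 0.09860503]
flange [0.65278435 0.16573696] [0.08907875 0.09817929]
tread [ 0.4896485 -0.1531027] [[-0.08566849 -0.17178398]
 [-0.08319671 -0.22106203]
 [-0.14784406 -0.22045197]
 [-0.14630692 -0.16916529]]
tray [ 0.48235855 -0.41450232] [0.1773132  0.18441073 0.17725651 0.180929  ]
funnel tip [[0.71983128 0.2891789  0.09      ]]
jar [[ 0.75817655 -0.17376054  0.1       ]]
rack mid [0.56699031 0.13565554]
ledge near corner [344. 336.]
neck [443. 250.]
tray [441. 534.]
t 0.1 tcp [0.2876 0.5823 0.2047] yaw 1.112 zaxis [-0.001 -0.002 -1.   ] F [-0.3 -0.   0.6] open 0.0942 q [-1.18  0.63  0.04  1.52 -0.03  1.   -0.02]
world [0.5 0.2 0.3]  d mm [-248.8  359.8  -94.9]
```

Crop check: the ledge hexagon measures 100 mm across flats, sides about 57 mm, so it is the right one. The feeder fit error is 1.5 mm. Next I go above the bobbin.

Emit:
{"method": "servo_tool", "body": {
  "plan": [
    {"fingers": 94,"offset": [0,0,-40],"spin": 0},
    {"fingers": 94,"offset": [-17,42,-3],"spin": 0},
    {"fingers": 94,"offset": [-17,42,-3],"spin": 0},
    {"fingers": 94,"offset": [-17,42,-3],"spin": 0},
    {"fingers": 94,"offset": [-17,42,0],"spin": 0},
    {"fingers": 94,"offset": [-17,42,0],"spin": 0},
    {"fingers": 94,"offset": [-17,42,0],"spin": 0},
    {"fingers": 94,"offset": [-17,42,0],"spin": 0},
    {"fingers": 94,"offset": [-17,42,0],"spin": 0},
    {"fingers": 94,"offset": [-17,42,0],"spin": 0},
    {"fingers": 94,"offset": [-17,42,0],"spin": 0},
    {"fingers": 94,"offset": [-17,42,0],"spin": 0}
  ]
}}

```text
time_s: 1.3
tcp_pos: [0.624, 0.2055, 0.2486]
eef_rot: [-2.651, -1.681, 0.018]
wrist_force: [-0.1, 0.4, -0.9]
opening: 0.0941
```

```bash
python3 -c "
from h import *
delta([.6525,.1663,.25])"
```

```text
t 1.3 tcp [0.624  0.2055 0.2486] yaw 1.1307 zaxis [-0.011 -0.004 -1.   ] F [-0.1  0.4 -0.9] open 0.0941 q [-0.4   0.61  0.07  1.43 -0.04  1.12  0.81]
world [0.6525 0.1663 0.25  ]  d mm [-23.3  42.5  -1.6]
```

Emit:
{"method": "servo_tool", "body": {
  "plan": [
    {"fingers": 94,"offset": [-13,23,-1],"spin": 0},
    {"fingers": 94,"offset": [-10,19,0],"spin": 0},
    {"fingers": 94,"offset": [0,0,0],"spin": 0},
    {"fingers": 94,"offset": [0,0,0],"spin": 0}
  ]
}}

```text
time_s: 1.7
tcp_pos: [0.6562, 0.1552, 0.2465]
eef_rot: [2.662, 1.665, -0.026]
wrist_force: [0.7, 0.7, -0.2]
opening: 0.0939
```

```bash
python3 -c "
from h import *
import cv2
delta([.6525,.1663,.164])
i=viewer.camera_info('wrist');a=viewer.get_image('wrist');cv2.imwrite('pics/w1.png',a)
T=np.array(i['T']);K=np.array(i['K'])
for p in([.6525,.1663,.19],[.6525,.1663,.185]):
  q=K@(np.linalg.inv(T)@[*p,1])[:3];print((q[:2]/q[2]).round(1))
"
```

```text
t 1.7 tcp [0.6562 0.1552 0.2465] yaw 1.1178 zaxis [-0.013 -0.01  -1.   ] F [ 0.7  0.7 -0.2] open 0.0939 q [-0.32  0.64  0.08  1.37 -0.04  1.15  0.88]
world [0.6525 0.1663 0.164 ]  d mm [ 9.6 -7.5 82.4]
[299.9 216.8]
[299.8 215.4]
```

View pics/w1.png

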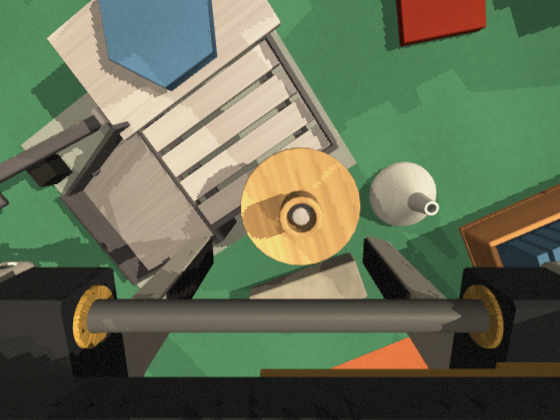

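The wrist view shows the neck at (300,216), matching the prediction of (299.9,216.8). I'll descend.

Emit:
{"method": "servo_tool", "body": {
  "plan": [
    {"fingers": 94,"offset": [9,-7,10],"spin": 0},
    {"fingers": 94,"offset": [0,0,15],"spin": 0},
    {"fingers": 94,"offset": [0,0,15],"spin": 0},
    {"fingers": 94,"offset": [0,0,5],"spin": 0},
    {"fingers": 94,"offset": [0,0,0],"spin": 0}
  ]
}}

```text
time_s: 2.25
tcp_pos: [0.6473, 0.1791, 0.1983]
eef_rot: [-2.648, -1.681, 0.026]
wrist_force: [-0.1, -0.8, -0.8]
opening: 0.0941
```

```bash
python3 -c "
from h import *
delta([.6525,.1663,.164])"
```

```text
t 2.25 tcp [0.6473 0.1791 0.1983] yaw 1.1313 zaxis [-0.017 -0.005 -1.   ] F [-0.1 -0.8 -0.8] open 0.0941 q [-0.35  0.68  0.06  1.44 -0.05  1.04  0.86]
world [0.6525 0.1663 0.164 ]  d mm [-9.  10.7 34.3]
```

Emit:
{"method": "servo_tool", "body": {
  "plan": [
    {"fingers": 94,"offset": [-2,3,0],"spin": 0},
    {"fingers": 94,"offset": [-2,2,0],"spin": 0},
    {"fingers": 94,"offset": [0,0,0],"spin": 0},
    {"fingers": 94,"offset": [0,0,0],"spin": 0}
  ]
}}

```text
time_s: 2.65
tcp_pos: [0.6505, 0.1754, 0.2]
eef_rot: [-2.646, -1.684, 0.022]
wrist_force: [-1.5, 0.4, -0.4]
opening: 0.0944
```

```bash
python3 -c "
from h import *
delta([.6525,.1663,.164])"
```

```text
t 2.65 tcp [0.6505 0.1754 0.2   ] yaw 1.1337 zaxis [-0.014 -0.003 -1.   ] F [-1.5  0.4 -0.4] open 0.0944 q [-0.34  0.68  0.06  1.43 -0.05  1.05  0.87]
world [0.6525 0.1663 0.164 ]  d mm [-7.1  6.  36. ]
```

Emit:
{"method": "servo_tool", "body": {
  "plan": [
    {"fingers": 94,"offset": [-3,3,0],"spin": 0},
    {"fingers": 94,"offset": [-3,2,5],"spin": 0},
    {"fingers": 94,"offset": [-1,0,8],"spin": 0},
    {"fingers": 94,"offset": [0,0,8],"spin": 0},
    {"fingers": 94,"offset": [0,0,4],"spin": 0},
    {"fingers": 94,"offset": [0,0,0],"spin": 0}
  ]
}}

```text
time_s: 3.25
tcp_pos: [0.6521, 0.1648, 0.1729]
eef_rot: [-2.648, -1.682, 0.022]
wrist_force: [-0.3, -0.6, 0.5]
opening: 0.0941
```

```bash
python3 -c "
from h import *
delta([.6525,.1663,.164])"
```

```text
t 3.25 tcp [0.6521 0.1648 0.1729] yaw 1.1319 zaxis [-0.014 -0.003 -1.   ] F [-0.3 -0.6  0.5] open 0.0941 q [-0.32  0.7   0.06  1.47 -0.05  0.99  0.88]
world [0.6525 0.1663 0.164 ]  d mm [ 1.6 -0.1  8.9]
```

Descend and close.

Emit:
{"method": "servo_tool", "body": {
  "newtons": 40,
  "plan": [
    {"fingers": 94,"offset": [1,0,4],"spin": 0},
    {"fingers": 94,"offset": [0,0,3],"spin": 0},
    {"fingers": 94,"offset": [0,0,0],"spin": 0},
    {"fingers": 30,"offset": [0,0,0],"spin": 0},
    {"fingers": 30,"offset": [0,0,0],"spin": 0},
    {"fingers": 30,"offset": [0,0,0],"spin": 0},
    {"fingers": 30,"offset": [0,0,0],"spin": 0},
    {"fingers": 30,"offset": [0,0,0],"spin": 0}
  ]
}}

```text
time_s: 4.05
tcp_pos: [0.6528, 0.1666, 0.1658]
eef_rot: [-2.647, -1.683, 0.02]
wrist_force: [0.4, -0.2, -0.5]
opening: 0.0576
```

```bash
python3 -c "
from h import *
delta([.6525,.1663,.164])"
```

```text
t 4.05 tcp [0.6528 0.1666 0.1658] yaw 1.1327 zaxis [-0.013 -0.003 -1.   ] F [ 0.4 -0.2 -0.5] open 0.0576 q [-0.32  0.71  0.06  1.47 -0.05  0.97  0.88]
world [0.6525 0.1663 0.164 ]  d mm [-0.4 -0.1  1.8]
```

Emit:
{"method": "servo_tool", "body": {
  "newtons": 60,
  "plan": [
    {"fingers": 25,"offset": [0,0,0],"spin": 0},
    {"fingers": 25,"offset": [0,0,0],"spin": 0},
    {"fingers": 25,"offset": [0,0,0],"spin": 0},
    {"fingers": 25,"offset": [0,0,0],"spin": 0},
    {"fingers": 25,"offset": [0,0,0],"spin": 0},
    {"fingers": 25,"offset": [0,0,-3],"spin": 0},
    {"fingers": 25,"offset": [0,0,-6],"spin": 0},
    {"fingers": 25,"offset": [0,0,-8],"spin": 0},
    {"fingers": 25,"offset": [0,0,-8],"spin": 0},
    {"fingers": 25,"offset": [0,0,-5],"spin": 0}
  ]
}}

```text
time_s: 5.05
tcp_pos: [0.6514, 0.1662, 0.1958]
eef_rot: [-2.646, -1.682, 0.027]
wrist_force: [0.2, 0.3, -3.5]
opening: 0.0354
```

```bash
python3 -c "
from h import *
delta([.6525,.1663,.27])"
```

```text
t 5.05 tcp [0.6514 0.1662 0.1958] yaw 1.1328 zaxis [-0.018 -0.004 -1.   ] F [ 0.2  0.3 -3.5] open 0.0354 q [-0.33  0.68  0.06  1.44 -0.05  1.04  0.88]
world [0.6525 0.1663 0.27  ]  d mm [ -0.3  -0.1 -74.2]
```

Emit:
{"method": "servo_tool", "body": {
  "plan": [
    {"fingers": 25,"offset": [0,0,-10],"spin": 0},
    {"fingers": 25,"offset": [0,0,-12],"spin": 0},
    {"fingers": 25,"offset": [0,0,-12],"spin": 0},
    {"fingers": 25,"offset": [0,0,-12],"spin": 0},
    {"fingers": 25,"offset": [0,0,-12],"spin": 0},
    {"fingers": 25,"offset": [0,0,-10],"spin": 0},
    {"fingers": 25,"offset": [0,0,-5],"spin": 0},
    {"fingers": 25,"offset": [0,0,0],"spin": 0}
  ]
}}

```text
time_s: 5.85
tcp_pos: [0.6539, 0.1668, 0.2783]
eef_rot: [-2.647, -1.683, 0.021]
wrist_force: [-0.5, 0.4, -4.2]
opening: 0.0354
```

```bash
python3 -c "
from h import *
delta([.4824,-.4145,.28])"
```

```text
t 5.85 tcp [0.6539 0.1668 0.2783] yaw 1.1327 zaxis [-0.014 -0.003 -1.   ] F [-0.5  0.4 -4.2] open 0.0354 q [-0.33  0.62  0.07  1.33 -0.04  1.21  0.88]
world [ 0.4824 -0.4145  0.28  ]  d mm [-599.1   91.4    2.3]
```

Emit:
{"method": "servo_tool", "body": {
  "plan": [
    {"fingers": 25,"offset": [-15,2,0],"spin": 0},
    {"fingers": 25,"offset": [-25,4,0],"spin": 0},
    {"fingers": 25,"offset": [-35,5,0],"spin": 0},
    {"fingers": 25,"offset": [-40,6,0],"spin": 0},
    {"fingers": 25,"offset": [-40,6,0],"spin": 0},
    {"fingers": 25,"offset": [-40,6,0],"spin": 0},
    {"fingers": 25,"offset": [-40,6,0],"spin": 0},
    {"fingers": 25,"offset": [-40,6,0],"spin": 0},
    {"fingers": 25,"offset": [-40,6,0],"spin": 0},
    {"fingers": 25,"offset": [-30,6,0],"spin": 0},
    {"fingers": 25,"offset": [-20,4,0],"spin": 0},
    {"fingers": 25,"offset": [-10,2,0],"spin": 0}
  ]
}}

```text
time_s: 7.05
tcp_pos: [0.5302, -0.2216, 0.2739]
eef_rot: [-2.645, -1.674, 0.048]
wrist_force: [-0.5, -0.6, -3.1]
opening: 0.0353
```

```bash
python3 -c "
from h import *
delta([.4824,-.4145,.28])"
```

```text
t 7.05 tcp [ 0.5302 -0.2216  0.2739] yaw 1.1286 zaxis [-0.032 -0.007 -0.999] F [-0.5 -0.6 -3.1] open 0.0353 q [ 0.26  0.47  0.12  1.62 -0.04  1.09  1.51]
world [ 0.4824 -0.4145  0.28  ]  d mm [-194.9   39.3   -3.2]
```

Emit:
{"method": "servo_tool", "body": {
  "plan": [
    {"fingers": 25,"offset": [-20,4,0],"spin": 0},
    {"fingers": 25,"offset": [-25,5,0],"spin": 0},
    {"fingers": 25,"offset": [-25,5,0],"spin": 0},
    {"fingers": 25,"offset": [-25,5,0],"spin": 0},
    {"fingers": 25,"offset": [-25,5,0],"spin": 0},
    {"fingers": 25,"offset": [-20,4,0],"spin": 0},
    {"fingers": 25,"offset": [-15,3,0],"spin": 0},
    {"fingers": 25,"offset": [-8,2,0],"spin": 0},
    {"fingers": 25,"offset": [-4,1,0],"spin": 0},
    {"fingers": 25,"offset": [0,0,0],"spin": 0}
  ]
}}

```text
time_s: 8.05
tcp_pos: [0.4834, -0.3895, 0.272]
eef_rot: [-2.633, -1.673, 0.051]
wrist_force: [1.2, -0.0, -2.6]
opening: 0.0351
```

```bash
python3 -c "
from h import *
delta([.4824,-.4145,.28])
import cv2
cv2.imwrite('pics/s1.png',cv2.resize(viewer.get_image('side'),(800,600)))"
```

```text
t 8.05 tcp [ 0.4834 -0.3895  0.272 ] yaw 1.1322 zaxis [-0.039  0.001 -0.999] F [ 1.2 -0.  -2.6] open 0.0351 q [ 0.54  0.55  0.14  1.49 -0.05  1.15  1.81]
world [ 0.4824 -0.4145  0.28  ]  d mm [-23.2   9.4  -8. ]
```

View pics/s1.png

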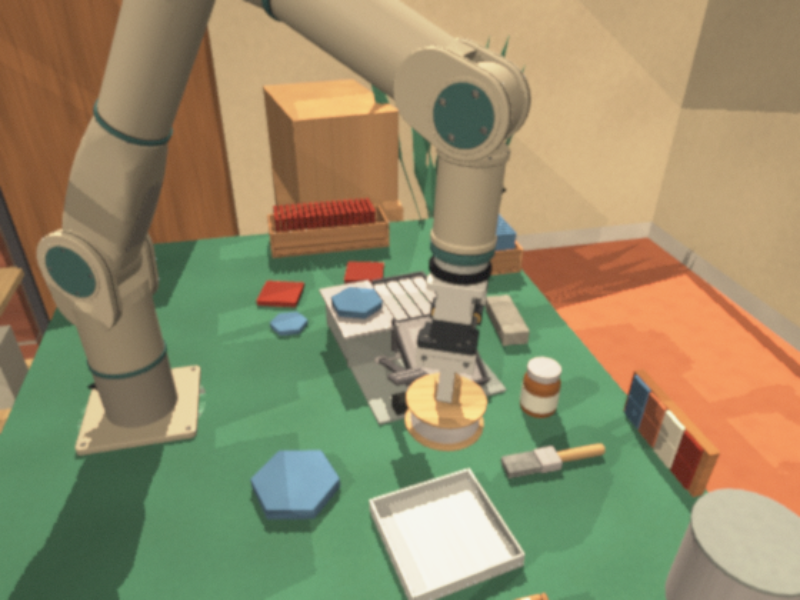

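Emit:
{"method": "servo_tool", "body": {
  "plan": [
    {"fingers": 25,"offset": [-8,3,5],"spin": 0},
    {"fingers": 25,"offset": [-8,3,15],"spin": 0},
    {"fingers": 25,"offset": [-4,2,20],"spin": 0},
    {"fingers": 25,"offset": [-2,1,20],"spin": 0},
    {"fingers": 25,"offset": [0,0,20],"spin": 0},
    {"fingers": 25,"offset": [0,0,20],"spin": 0},
    {"fingers": 25,"offset": [0,0,20],"spin": 0},
    {"fingers": 25,"offset": [0,0,12],"spin": 0},
    {"fingers": 25,"offset": [0,0,6],"spin": 0},
    {"fingers": 25,"offset": [0,0,0],"spin": 0}
  ]
}}

```text
time_s: 9.1
tcp_pos: [0.4775, -0.4119, 0.121]
eef_rot: [-2.624, -1.679, 0.05]
wrist_force: [-0.2, 0.3, -3.4]
opening: 0.0355
```

```bash
python3 -c "
from h import *
delta([.4824,-.4145,.06])"
```

```text
t 9.1 tcp [ 0.4775 -0.4119  0.121 ] yaw 1.1389 zaxis [-0.041  0.005 -0.999] F [-0.2  0.3 -3.4] open 0.0355 q [ 0.58  0.72  0.12  1.62 -0.07  0.85  1.86]
world [ 0.4824 -0.4145  0.06  ]  d mm [ 0.5  7.9 60.8]
```

Emit:
{"method": "servo_tool", "body": {
  "plan": [
    {"fingers": 25,"offset": [0,3,8],"spin": 0},
    {"fingers": 25,"offset": [0,2,10],"spin": 0},
    {"fingers": 25,"offset": [0,1,10],"spin": 0},
    {"fingers": 25,"offset": [0,0,8],"spin": 0},
    {"fingers": 25,"offset": [0,0,6],"spin": 0},
    {"fingers": 25,"offset": [0,0,3],"spin": 0},
    {"fingers": 25,"offset": [0,0,0],"spin": 0}
  ]
}}

```text
time_s: 9.8
tcp_pos: [0.4834, -0.4158, 0.0739]
eef_rot: [-2.627, -1.682, 0.048]
wrist_force: [0.2, -0.4, -3.1]
opening: 0.0353
```

```bash
python3 -c "
from h import *
delta([.4824,-.4145,.06])"
```

```text
t 9.8 tcp [ 0.4834 -0.4158  0.0739] yaw 1.1394 zaxis [-0.038  0.002 -0.999] F [ 0.2 -0.4 -3.1] open 0.0353 q [ 0.59  0.78  0.11  1.63 -0.08  0.76  1.87]
world [ 0.4824 -0.4145  0.06  ]  d mm [ 1.  -0.9 13.9]
```

Emit:
{"method": "servo_tool", "body": {
  "plan": [
    {"fingers": 25,"offset": [0,0,4],"spin": 0},
    {"fingers": 25,"offset": [0,0,4],"spin": 0},
    {"fingers": 25,"offset": [0,0,3],"spin": 0},
    {"fingers": 25,"offset": [0,0,2],"spin": 0},
    {"fingers": 25,"offset": [0,0,0],"spin": 0},
    {"fingers": 25,"offset": [0,0,0],"spin": 0}
  ]
}}

```text
time_s: 10.4
tcp_pos: [0.4834, -0.4163, 0.061]
eef_rot: [-2.629, -1.683, 0.047]
wrist_force: [1.2, -0.3, -3.3]
opening: 0.0351
```

```bash
python3 -c "
from h import *
delta([.4824,-.4145,.06])"
```

```text
t 10.4 tcp [ 0.4834 -0.4163  0.061 ] yaw 1.1392 zaxis [-0.036  0.001 -0.999] F [ 1.2 -0.3 -3.3] open 0.0351 q [ 0.59  0.8   0.11  1.64 -0.08  0.73  1.87]
world [ 0.4824 -0.4145  0.06  ]  d mm [ 1.2 -1.6  1. ]
```

Emit:
{"method": "servo_tool", "body": {
  "plan": [
    {"fingers": 25,"offset": [0,0,2],"spin": 0},
    {"fingers": 25,"offset": [0,0,1],"spin": 0},
    {"fingers": 25,"offset": [0,0,0],"spin": 0}
  ]
}}

```text
time_s: 10.7
tcp_pos: [0.4831, -0.4162, 0.0607]
eef_rot: [-2.629, -1.683, 0.046]
wrist_force: [0.6, 0.5, -3.2]
opening: 0.0354
```

```bash
python3 -c "
from h import *
delta([.4824,-.4145,.06])"
```

```text
t 10.7 tcp [ 0.4831 -0.4162  0.0607] yaw 1.1388 zaxis [-0.036  0.001 -0.999] F [ 0.6  0.5 -3.2] open 0.0354 q [ 0.59  0.8   0.11  1.64 -0.08  0.73  1.87]
world [ 0.4824 -0.4145  0.06  ]  d mm [ 1.3 -1.3  0.8]
```

Emit:
{"method": "servo_tool", "body": {
  "plan": [
    {"fingers": 25,"offset": [0,0,3],"spin": 0},
    {"fingers": 25,"offset": [0,0,3],"spin": 0}
  ]
}}

```text
time_s: 10.9
tcp_pos: [0.4821, -0.4159, 0.0597]
eef_rot: [-2.629, -1.681, 0.046]
wrist_force: [-4.7, 6.1, 25.5]
opening: 0.0354
```

```bash
python3 -c "
from h import *
delta([.4824,-.4145,.06])"
```

```text
t 10.9 tcp [ 0.4821 -0.4159  0.0597] yaw 1.1381 zaxis [-0.036  0.002 -0.999] F [-4.7  6.1 25.5] open 0.0354 q [ 0.59  0.8   0.11  1.64 -0.08  0.73  1.87]
world [ 0.4824 -0.4145  0.06  ]  d mm [ 1.4 -0.3 -0.3]
```

In contact with the tray floor; release.

Emit:
{"method": "servo_tool", "body": {
  "plan": [
    {"fingers": 25,"offset": [0,0,0],"spin": 0},
    {"fingers": 80,"offset": [0,0,0],"spin": 0},
    {"fingers": 80,"offset": [0,0,0],"spin": 0},
    {"fingers": 80,"offset": [0,0,0],"spin": 0},
    {"fingers": 80,"offset": [0,0,0],"spin": 0},
    {"fingers": 80,"offset": [0,0,0],"spin": 0},
    {"fingers": 80,"offset": [0,0,-3],"spin": 0},
    {"fingers": 80,"offset": [0,0,-15],"spin": 0},
    {"fingers": 80,"offset": [0,0,-30],"spin": 0},
    {"fingers": 70,"offset": [0,0,-35],"spin": 0},
    {"fingers": 60,"offset": [0,0,-40],"spin": 0.05},
    {"fingers": 40,"offset": [0,0,-30],"spin": 0}
  ]
}}

```text
time_s: 12.1
tcp_pos: [0.4864, -0.4154, 0.2178]
eef_rot: [-2.669, -1.61, 0.05]
wrist_force: [-0.1, -0.6, -0.3]
opening: 0.0596
```

```bash
python3 -c "
from h import *
th=.1359;t=np.array([.5778,.0564]);r=np.array([[np.cos(th),-np.sin(th)],[np.sin(th),np.cos(th)]])
print('behind hex',r@[-.23,.081]+t)
delta([*(r@[-.23,.081]+t),.20])
import cv2
a=viewer.get_image('top')
cv2.imwrite('pics/t2.png',a)
b=a[160:290,380:520]; s=viewer.get_image('side')[300:420,230:390]
cv2.imwrite('pics/t2c.png',np.hstack([cv2.resize(b,(400,371)),cv2.resize(s,(400,371))]))"
```

```text
behind hex [0.3389466  0.10549229]
t 12.1 tcp [ 0.4864 -0.4154  0.2178] yaw 1.0858 zaxis [-0.04   0.005 -0.999] F [-0.1 -0.6 -0.3] open 0.0596 q [ 0.56  0.62  0.15  1.5  -0.07  1.06  1.81]
world [0.3389466  0.10549229 0.2       ]  d mm [ 392.3 -372.6   26.1]
```

View pics/t2c.png

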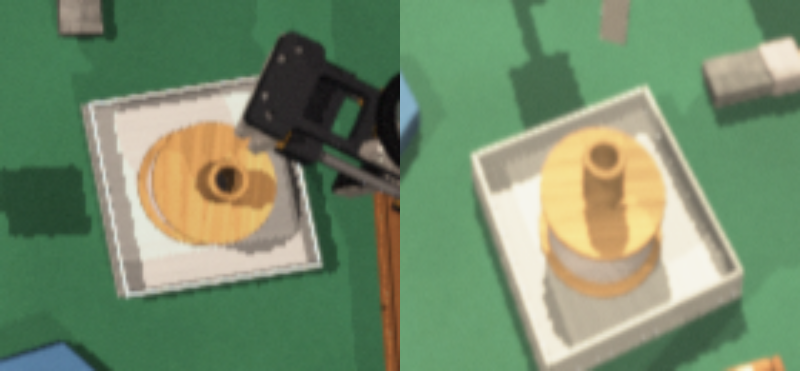

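Bobbin stands flat in the tray. I'll turn the jaws along the feeder's y so the two fingers cradle the tile's rear slanted flats. A straight push from behind would be at the limit of reach.

Emit:
{"method": "servo_tool", "body": {
  "plan": [
    {"fingers": 90,"offset": [0,0,0],"spin": -0.1},
    {"fingers": 90,"offset": [10,-10,0],"spin": -0.14},
    {"fingers": 90,"offset": [10,-10,0],"spin": -0.14},
    {"fingers": 90,"offset": [10,-5,0],"spin": -0.12},
    {"fingers": 90,"offset": [10,0,0],"spin": -0.08},
    {"fingers": 90,"offset": [10,0,0],"spin": 0}
  ]
}}

```text
time_s: 12.8
tcp_pos: [0.4678, -0.361, 0.2238]
eef_rot: [-2.072, -2.33, 0.038]
wrist_force: [0.1, 0.1, -0.7]
opening: 0.09
```

```bash
cat >> h.py <<'E'
th=.1359;ft=np.array([.5778,.0564]);fr=np.array([[np.cos(th),-np.sin(th)],[np.sin(th),np.cos(th)]])
def fd(x,y,z):
    w=fr@[x,y]+ft; delta([*w,z]); s=get_state(); print("tcp in feeder",((s["tcp_pos"][:2]-ft)@fr).round(4),"goal yaw 1.707")
E
python3 -c "
from h import *
fd(-.175,.081,.2)"
```

```text
t 12.8 tcp [ 0.4678 -0.361   0.2238] yaw 1.6878 zaxis [-0.033 -0.003 -0.999] F [ 0.1  0.1 -0.7] open 0.09 q [ 0.61  0.54 -0.02  1.64  0.04  0.99  2.26]
world [0.39343949 0.1129438  0.2       ]  d mm [479.3 -17.7  24.8]
tcp in feeder [-0.1655 -0.3986] goal yaw 1.707
```

Emit:
{"method": "servo_tool", "body": {
  "plan": [
    {"fingers": 90,"offset": [30,-1,0],"spin": -0.01},
    {"fingers": 90,"offset": [40,-2,0],"spin": -0.01},
    {"fingers": 90,"offset": [45,-2,0],"spin": 0},
    {"fingers": 90,"offset": [45,-2,0],"spin": 0},
    {"fingers": 90,"offset": [45,-2,0],"spin": 0},
    {"fingers": 90,"offset": [45,-2,0],"spin": 0},
    {"fingers": 90,"offset": [45,-2,0],"spin": 0},
    {"fingers": 90,"offset": [40,-2,0],"spin": 0},
    {"fingers": 90,"offset": [30,-1,0],"spin": 0},
    {"fingers": 90,"offset": [20,-1,0],"spin": 0},
    {"fingers": 90,"offset": [10,0,0],"spin": 0},
    {"fingers": 90,"offset": [0,0,0],"spin": 0}
  ]
}}

```text
time_s: 14.0
tcp_pos: [0.3959, 0.0457, 0.225]
eef_rot: [-2.08, -2.327, 0.037]
wrist_force: [-0.3, 0.6, -0.6]
opening: 0.0899
```

```bash
python3 -c "
from h import *
fd(-.175,.081,.2)"
```

```text
t 14.0 tcp [0.3959 0.0457 0.225 ] yaw 1.6824 zaxis [-0.031 -0.004 -1.   ] F [-0.3  0.6 -0.6] open 0.0899 q [-0.08  0.26 -0.13  2.11  0.04  0.8   1.44]
world [0.39343949 0.1129438  0.2       ]  d mm [67.1  5.8 24.8]
tcp in feeder [-0.1817  0.014 ] goal yaw 1.707
```

Emit:
{"method": "servo_tool", "body": {
  "plan": [
    {"fingers": 90,"offset": [15,1,5],"spin": -0.02},
    {"fingers": 90,"offset": [18,1,10],"spin": -0.01},
    {"fingers": 90,"offset": [15,1,12],"spin": 0},
    {"fingers": 90,"offset": [10,1,10],"spin": 0},
    {"fingers": 90,"offset": [4,0,5],"spin": 0},
    {"fingers": 90,"offset": [0,0,0],"spin": 0}
  ]
}}

```text
time_s: 14.6
tcp_pos: [0.3916, 0.1049, 0.1822]
eef_rot: [-2.063, -2.346, 0.037]
wrist_force: [-0.4, -0.0, 0.3]
opening: 0.09
```

```bash
python3 -c "
from h import *
fd(-.178,.081,.108)"
```

```text
t 14.6 tcp [0.3916 0.1049 0.1822] yaw 1.6992 zaxis [-0.028 -0.006 -1.   ] F [-0.4 -0.   0.3] open 0.09 q [-0.21  0.34 -0.15  2.16  0.07  0.68  1.28]
world [0.39046715 0.11253736 0.108     ]  d mm [ 7.9  2.  74.1]
tcp in feeder [-0.1779  0.0733] goal yaw 1.707
```

Emit:
{"method": "servo_tool", "body": {
  "plan": [
    {"fingers": 90,"offset": [3,0,8],"spin": -0.01},
    {"fingers": 90,"offset": [3,0,12],"spin": 0},
    {"fingers": 90,"offset": [1,0,12],"spin": 0},
    {"fingers": 90,"offset": [0,0,10],"spin": 0},
    {"fingers": 90,"offset": [0,0,8],"spin": 0},
    {"fingers": 90,"offset": [0,0,5],"spin": 0},
    {"fingers": 90,"offset": [0,0,2],"spin": 0},
    {"fingers": 90,"offset": [0,0,0],"spin": 0}
  ]
}}

```text
time_s: 15.4
tcp_pos: [0.3915, 0.1078, 0.1233]
eef_rot: [-2.062, -2.352, 0.033]
wrist_force: [-0.1, 0.3, 0.2]
opening: 0.09
```

```bash
python3 -c "
from h import *
fd(-.172,.081,.107)"
```

```text
t 15.4 tcp [0.3915 0.1078 0.1233] yaw 1.7019 zaxis [-0.024 -0.007 -1.   ] F [-0.1  0.3  0.2] open 0.09 q [-0.24  0.45 -0.13  2.22  0.11  0.5   1.24]
world [0.39641183 0.11335025 0.107     ]  d mm [ 5.   6.  16.1]
tcp in feeder [-0.1776  0.0761] goal yaw 1.707
```

Emit:
{"method": "servo_tool", "body": {
  "plan": [
    {"fingers": 90,"offset": [3,0,5],"spin": 0},
    {"fingers": 90,"offset": [2,0,6],"spin": 0},
    {"fingers": 90,"offset": [0,0,4],"spin": 0},
    {"fingers": 90,"offset": [0,0,1],"spin": 0},
    {"fingers": 90,"offset": [0,0,0],"spin": 0}
  ]
}}

```text
time_s: 15.9
tcp_pos: [0.3911, 0.1135, 0.1065]
eef_rot: [-2.062, -2.353, 0.03]
wrist_force: [0.5, -0.6, 0.4]
opening: 0.0899
```

```bash
python3 -c "
from h import *
fd(-.014,.081,.107)
import cv2
a=viewer.get_image('side')[190:300,200:360]
cv2.imwrite('pics/s3.png',cv2.resize(a,(640,440)))"
```

```text
t 15.9 tcp [0.3911 0.1135 0.1065] yaw 1.7022 zaxis [-0.022 -0.006 -1.   ] F [ 0.5 -0.6  0.4] open 0.0899 q [-0.26  0.48 -0.12  2.24  0.12  0.45  1.22]
world [0.55295504 0.13475641 0.107     ]  d mm [-1.000e-01  1.632e+02 -4.200e+00]
tcp in feeder [-0.1772  0.0818] goal yaw 1.707
```

View pics/s3.png

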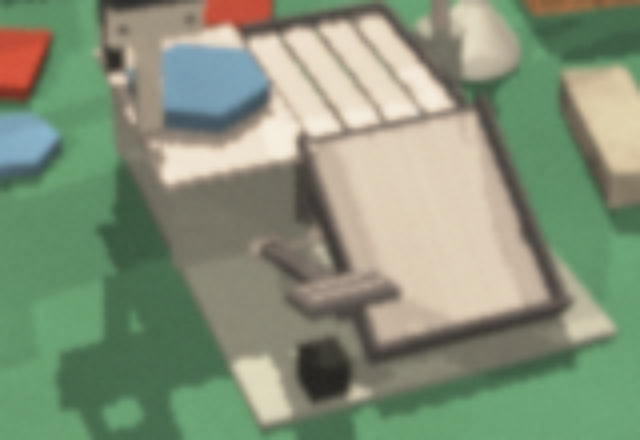

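Emit:
{"method": "servo_tool", "body": {
  "plan": [
    {"fingers": 90,"offset": [0,6,-0.2],"spin": 0},
    {"fingers": 90,"offset": [0,8,-0.2],"spin": 0},
    {"fingers": 90,"offset": [0,10,-0.2],"spin": 0},
    {"fingers": 90,"offset": [0,10,-0.3],"spin": 0},
    {"fingers": 90,"offset": [0,10,-0.3],"spin": 0},
    {"fingers": 90,"offset": [0,10,-0.3],"spin": 0},
    {"fingers": 90,"offset": [0,10,-0.3],"spin": 0},
    {"fingers": 90,"offset": [0,10,-0.3],"spin": 0},
    {"fingers": 90,"offset": [0,6,-0.2],"spin": 0},
    {"fingers": 90,"offset": [0,2,0],"spin": 0}
  ]
}}

```text
time_s: 16.95
tcp_pos: [0.4797, 0.1246, 0.1071]
eef_rot: [-2.063, -2.351, 0.032]
wrist_force: [-1.1, -0.6, 1.7]
opening: 0.0903
```

```bash
python3 -c "
from h import *
fd(-.016,.081,.107)"
```

```text
t 16.95 tcp [0.4797 0.1246 0.1071] yaw 1.7012 zaxis [-0.023 -0.007 -1.   ] F [-1.1 -0.6  1.7] open 0.0903 q [-0.22  0.57 -0.12  2.01  0.12  0.59  1.27]
world [0.55097348 0.13448545 0.107     ]  d mm [ 0.5 71.9 -1.6]
tcp in feeder [-0.0879  0.0809] goal yaw 1.707
```

Emit:
{"method": "servo_tool", "body": {
  "plan": [
    {"fingers": 90,"offset": [0,6,-0.2],"spin": 0},
    {"fingers": 90,"offset": [0,8,-0.2],"spin": 0},
    {"fingers": 90,"offset": [0,9,-0.2],"spin": 0},
    {"fingers": 90,"offset": [0,9,-0.3],"spin": 0},
    {"fingers": 90,"offset": [0,8,-0.3],"spin": 0},
    {"fingers": 90,"offset": [0,6,-0.2],"spin": 0},
    {"fingers": 90,"offset": [0,4,-0.2],"spin": 0},
    {"fingers": 90,"offset": [0,2,0],"spin": 0}
  ]
}}

```text
time_s: 17.75
tcp_pos: [0.5348, 0.1318, 0.1068]
eef_rot: [-2.062, -2.351, 0.035]
wrist_force: [-2.4, -0.2, 0.7]
opening: 0.09
```

```bash
python3 -c "
from h import *
fd(-.016,.081,.107)
import cv2
a=viewer.get_image('side')[190:300,200:360]
cv2.imwrite('pics/s4.png',cv2.resize(a,(640,440)))"
```

```text
t 17.75 tcp [0.5348 0.1318 0.1068] yaw 1.7014 zaxis [-0.025 -0.007 -1.   ] F [-2.4 -0.2  0.7] open 0.09 q [-0.21  0.63 -0.13  1.86  0.12  0.68  1.3 ]
world [0.55097348 0.13448545 0.107     ]  d mm [ 0.6 16.3 -0.6]
tcp in feeder [-0.0324  0.0805] goal yaw 1.707
```

View pics/s4.png

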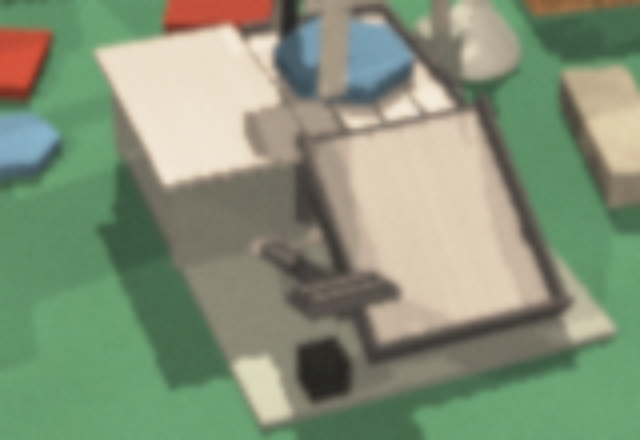

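The tile is level on the rack, a little short of the far fence. I'll push slowly until contact.

Emit:
{"method": "servo_tool", "body": {
  "plan": [
    {"fingers": 90,"offset": [0,3,0],"spin": 0},
    {"fingers": 90,"offset": [0,3,0],"spin": 0},
    {"fingers": 90,"offset": [0,3,0],"spin": 0},
    {"fingers": 90,"offset": [0,3,-0.2],"spin": 0}
  ]
}}

```text
time_s: 18.2
tcp_pos: [0.5464, 0.1333, 0.1069]
eef_rot: [-2.061, -2.351, 0.037]
wrist_force: [-2.1, 0.6, -2.1]
opening: 0.0898
```

```bash
python3 -c "
from h import *
fd(-.016,.081,.107)"
```

```text
t 18.2 tcp [0.5464 0.1333 0.1069] yaw 1.7018 zaxis [-0.027 -0.008 -1.   ] F [-2.1  0.6 -2.1] open 0.0898 q [-0.21  0.65 -0.13  1.83  0.12  0.7   1.3 ]
world [0.55097348 0.13448545 0.107     ]  d mm [ 0.6  4.7 -0.2]
tcp in feeder [-0.0207  0.0805] goal yaw 1.707
```

Emit:
{"method": "servo_tool", "body": {
  "plan": [
    {"fingers": 90,"offset": [0,3,0],"spin": 0},
    {"fingers": 90,"offset": [0,2,0],"spin": 0},
    {"fingers": 90,"offset": [0,2,0],"spin": 0}
  ]
}}

```text
time_s: 18.5
tcp_pos: [0.5496, 0.1336, 0.1064]
eef_rot: [-2.058, -2.347, 0.048]
wrist_force: [-6.3, 0.2, 5.0]
opening: 0.0901
```

```bash
python3 -c "
from h import *
fd(-.016,.081,.107)"
```

```text
t 18.5 tcp [0.5496 0.1336 0.1064] yaw 1.702 zaxis [-0.035 -0.01  -0.999] F [-6.3  0.2  5. ] open 0.0901 q [-0.21  0.66 -0.13  1.81  0.12  0.72  1.3 ]
world [0.55097348 0.13448545 0.107     ]  d mm [ 0.7  1.4 -0.7]
tcp in feeder [-0.0174  0.0803] goal yaw 1.707
```

Emit:
{"method": "servo_tool", "body": {
  "plan": [
    {"fingers": 90,"offset": [0,3,0],"spin": 0},
    {"fingers": 90,"offset": [0,3,0],"spin": 0}
  ]
}}

```text
time_s: 18.7
tcp_pos: [0.5498, 0.1336, 0.1062]
eef_rot: [-2.053, -2.342, 0.063]
wrist_force: [-7.9, -0.6, 8.0]
opening: 0.0901
```

```bash
python3 -c "
from h import *
fd(-.016,.081,.107)"
```

```text
t 18.7 tcp [0.5498 0.1336 0.1062] yaw 1.7022 zaxis [-0.047 -0.013 -0.999] F [-7.9 -0.6  8. ] open 0.0901 q [-0.21  0.66 -0.13  1.8   0.11  0.74  1.31]
world [0.55097348 0.13448545 0.107     ]  d mm [ 0.7  1.2 -0.9]
tcp in feeder [-0.0173  0.0803] goal yaw 1.707
```

Stalled at the fence. Back off, lift, and look at the tile.

Emit:
{"method": "servo_tool", "body": {
  "plan": [
    {"fingers": 90,"offset": [0,-4,0],"spin": 0},
    {"fingers": 90,"offset": [0,-8,0],"spin": 0},
    {"fingers": 90,"offset": [0,-10,0],"spin": 0},
    {"fingers": 90,"offset": [0,-10,-8],"spin": 0},
    {"fingers": 90,"offset": [0,-10,-20],"spin": 0},
    {"fingers": 90,"offset": [0,-10,-25],"spin": 0},
    {"fingers": 60,"offset": [-10,-10,-25],"spin": 0},
    {"fingers": 30,"offset": [-30,-8,-10],"spin": 0},
    {"fingers": 0,"offset": [-40,-5,0],"spin": 0},
    {"fingers": 0,"offset": [-40,-2,0],"spin": 0},
    {"fingers": 0,"offset": [-40,0,0],"spin": 0},
    {"fingers": 0,"offset": [-35,0,0],"spin": 0}
  ]
}}

```text
time_s: 19.9
tcp_pos: [0.5005, -0.0676, 0.2081]
eef_rot: [-2.041, -2.364, 0.042]
wrist_force: [-0.0, 0.1, 0.7]
opening: 0.0456
```

```bash
python3 -c "
from h import *
delta([.4896,-.153,.15]);fd(-.1155,-.19,.15)
import cv2
a=viewer.get_image('top')[125:275,190:390]
cv2.imwrite('pics/t5.png',cv2.resize(a,(800,600),interpolation=cv2.INTER_CUBIC))"
```

```text
t 19.9 tcp [ 0.5005 -0.0676  0.2081] yaw 1.7172 zaxis [-0.031 -0.009 -0.999] F [-0.   0.1  0.7] open 0.0456 q [ 0.16  0.44 -0.13  1.88  0.08  0.86  1.71]
world [ 0.4896 -0.153   0.15  ]  d mm [-82.7 -21.4  59.2]
t 19.9 tcp [ 0.5005 -0.0676  0.2081] yaw 1.7172 zaxis [-0.031 -0.009 -0.999] F [-0.   0.1  0.7] open 0.0456 q [ 0.16  0.44 -0.13  1.88  0.08  0.86  1.71]
world [ 0.48910653 -0.14749634  0.15      ]  d mm [-77.2 -21.1  59.2]
tcp in feeder [-0.0933 -0.1123] goal yaw 1.707
```

View pics/t5.png

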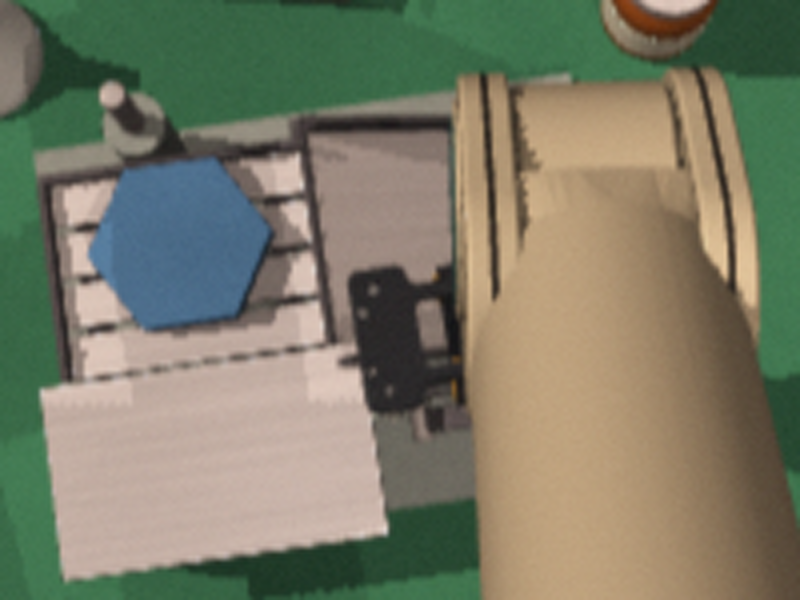

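The tile's far flat lies along the far fence, from (115,170) to (215,155), squarely. Now to the lever with closed fingers.

Emit:
{"method": "servo_tool", "body": {
  "newtons": 20,
  "plan": [
    {"fingers": 0,"offset": [-15,-5,0],"spin": 0},
    {"fingers": 0,"offset": [-18,-5,3],"spin": 0},
    {"fingers": 0,"offset": [-18,-5,8],"spin": 0},
    {"fingers": 0,"offset": [-12,-3,10],"spin": 0},
    {"fingers": 0,"offset": [-6,-1,10],"spin": 0},
    {"fingers": 0,"offset": [0,0,6],"spin": 0},
    {"fingers": 0,"offset": [0,0,0],"spin": 0}
  ]
}}

```text
time_s: 20.65
tcp_pos: [0.4891, -0.1498, 0.1736]
eef_rot: [-2.062, -2.358, 0.041]
wrist_force: [0.1, 0.3, 0.3]
opening: 0.0002
```

```bash
python3 -c "
from h import *
fd(-.1155,-.203,.125)"
```

```text
t 20.65 tcp [ 0.4891 -0.1498  0.1736] yaw 1.7049 zaxis [-0.024 -0.014 -1.   ] F [0.1 0.3 0.3] open 0.0002 q [ 0.3   0.48 -0.11  1.92  0.1   0.77  1.84]
world [ 0.49086779 -0.16037648  0.125     ]  d mm [-10.2   1.6  48.7]
tcp in feeder [-0.1158 -0.1923] goal yaw 1.707
```

Emit:
{"method": "servo_tool", "body": {
  "plan": [
    {"fingers": 0,"offset": [-4,0,8],"spin": 0},
    {"fingers": 0,"offset": [-4,1,10],"spin": 0},
    {"fingers": 0,"offset": [-2,1,10],"spin": 0},
    {"fingers": 0,"offset": [0,0,10],"spin": 0},
    {"fingers": 0,"offset": [0,0,8],"spin": 0},
    {"fingers": 0,"offset": [0,0,8],"spin": 0},
    {"fingers": 0,"offset": [0,0,8],"spin": 0},
    {"fingers": 0,"offset": [0,0,8],"spin": 0}
  ]
}}

```text
time_s: 21.45
tcp_pos: [0.4946, -0.1618, 0.1005]
eef_rot: [-2.062, -2.368, 0.039]
wrist_force: [-1.7, -2.7, 8.5]
opening: 0.0005
```

```bash
python3 -c "
from h import *
fd(-.1155,-.208,.051)"
```

```text
t 21.45 tcp [ 0.4946 -0.1618  0.1005] yaw 1.7085 zaxis [-0.018 -0.018 -1.   ] F [-1.7 -2.7  8.5] open 0.0005 q [ 0.3   0.6  -0.09  1.96  0.13  0.59  1.84]
world [ 0.4915452  -0.16533038  0.051     ]  d mm [-2.3 -2.5 49.6]
tcp in feeder [-0.112  -0.2049] goal yaw 1.707
```

Emit:
{"method": "servo_tool", "body": {
  "plan": [
    {"fingers": 0,"offset": [-0.5,-0.5,10],"spin": 0},
    {"fingers": 0,"offset": [-0.5,-0.5,10],"spin": 0},
    {"fingers": 0,"offset": [-0.5,0,10],"spin": 0},
    {"fingers": 0,"offset": [0,0,10],"spin": 0},
    {"fingers": 0,"offset": [0,0,9],"spin": 0},
    {"fingers": 0,"offset": [0,0,7],"spin": 0}
  ]
}}

```text
time_s: 22.05
tcp_pos: [0.496, -0.1711, 0.0477]
eef_rot: [2.061, 2.357, -0.042]
wrist_force: [-10.8, 6.1, 66.1]
opening: 0.0004
```

```bash
python3 -c "
from h import *
fd(-.1155,-.208,.051)"
```

```text
t 22.05 tcp [ 0.496  -0.1711  0.0477] yaw 1.7049 zaxis [-0.009 -0.027 -1.   ] F [-10.8   6.1  66.1] open 0.0004 q [ 0.3   0.69 -0.06  2.    0.15  0.46  1.82]
world [ 0.4915452  -0.16533038  0.051     ]  d mm [ 6.2 -3.7 -3.4]
tcp in feeder [-0.1118 -0.2143] goal yaw 1.707
```

At the stop (66 N). I'll ease the force but hold.

Emit:
{"method": "servo_tool", "body": {
  "plan": [
    {"fingers": 0,"offset": [0,0,3],"spin": 0},
    {"fingers": 0,"offset": [0,0,3],"spin": 0},
    {"fingers": 0,"offset": [0,0,3],"spin": 0},
    {"fingers": 0,"offset": [0,0,3],"spin": 0},
    {"fingers": 0,"offset": [0,0,3],"spin": 0},
    {"fingers": 0,"offset": [0,0,3],"spin": 0}
  ]
}}

```text
time_s: 22.65
tcp_pos: [0.496, -0.171, 0.0495]
eef_rot: [2.056, 2.351, -0.043]
wrist_force: [-8.0, 4.0, 33.4]
opening: 0.0003
```

```bash
python3 -c "
from h import *
fd(-.1155,-.208,.051)
import cv2
a=viewer.get_image('side');cv2.imwrite('pics/s6.png',cv2.resize(a[170:310,200:387],(800,600),interpolation=cv2.INTER_CUBIC))"
```

```text
t 22.65 tcp [ 0.496  -0.171   0.0495] yaw 1.7047 zaxis [-0.004 -0.032 -0.999] F [-8.   4.  33.4] open 0.0003 q [ 0.29  0.69 -0.05  2.    0.15  0.46  1.82]
world [ 0.4915452  -0.16533038  0.051     ]  d mm [ 6.2 -3.6 -1.7]
tcp in feeder [-0.1119 -0.2142] goal yaw 1.707
```

View pics/s6.png

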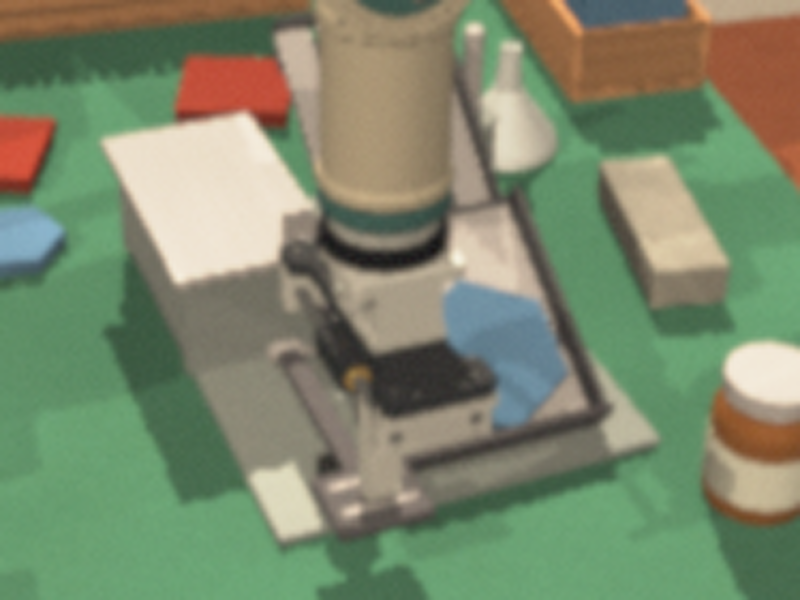

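The rack is tipped and the tile is in the chute near the lip, with its lower corner at about (515,425). I'll hold on and check by frame difference that it is at rest.

Emit:
{"method": "servo_tool", "body": {
  "plan": [
    {"fingers": 0,"offset": [0,0,3],"spin": 0},
    {"fingers": 0,"offset": [0,0,3],"spin": 0},
    {"fingers": 0,"offset": [0,0,3],"spin": 0},
    {"fingers": 0,"offset": [0,0,3],"spin": 0},
    {"fingers": 0,"offset": [0,0,3],"spin": 0},
    {"fingers": 0,"offset": [0,0,3],"spin": 0},
    {"fingers": 0,"offset": [0,0,3],"spin": 0},
    {"fingers": 0,"offset": [0,0,3],"spin": 0}
  ]
}}

```text
time_s: 23.5
tcp_pos: [0.496, -0.171, 0.0494]
eef_rot: [2.049, 2.343, -0.042]
wrist_force: [-6.2, 3.4, 34.7]
opening: 0.0004
```

```bash
python3 -c "
from h import *
fd(-.1155,-.208,.051)
import cv2
a=cv2.resize(viewer.get_image('side')[170:310,200:387],(800,600),interpolation=cv2.INTER_CUBIC);cv2.imwrite('pics/s7.png',a)
b=cv2.imread('pics/s6.png')
m=lambda i:((i[...,0].astype(int)-i[...,2]>40)&(np.arange(800)>430)&(np.arange(600)[:,None]>270)&(np.arange(600)[:,None]<440))
for i in(a,b):
  y,x=np.nonzero(m(i));print(len(x),x.mean().round(1),y.mean().round(1),y.max(),x.max())"
```

```text
t 23.5 tcp [ 0.496  -0.171   0.0494] yaw 1.7047 zaxis [ 0.004 -0.039 -0.999] F [-6.2  3.4 34.7] open 0.0004 q [ 0.28  0.68 -0.05  2.01  0.16  0.44  1.81]
world [ 0.4915452  -0.16533038  0.051     ]  d mm [ 6.2 -3.6 -1.8]
tcp in feeder [-0.1119 -0.2143] goal yaw 1.707
8771 504.6 345.0 421 559
8555 505.5 344.8 422 558
```

At rest. Raise the lever gently, then retreat upward.

Emit:
{"method": "servo_tool", "body": {
  "plan": [
    {"fingers": 0,"offset": [0,0,-4],"spin": 0},
    {"fingers": 0,"offset": [0,0,-8],"spin": 0},
    {"fingers": 0,"offset": [0,0,-10],"spin": 0},
    {"fingers": 0,"offset": [0,0,-10],"spin": 0},
    {"fingers": 0,"offset": [0,0,-10],"spin": 0},
    {"fingers": 0,"offset": [0,0,-12],"spin": 0},
    {"fingers": 0,"offset": [0,0,-15],"spin": 0},
    {"fingers": 0,"offset": [0,0,-20],"spin": 0},
    {"fingers": 0,"offset": [0,-5,-30],"spin": 0},
    {"fingers": 0,"offset": [-20,-5,-40],"spin": 0},
    {"fingers": 0,"offset": [-40,-5,-30],"spin": 0},
    {"fingers": 0,"offset": [-45,0,-10],"spin": 0}
  ]
}}

```text
time_s: 24.75
tcp_pos: [0.4945, -0.2626, 0.2624]
eef_rot: [2.034, 2.363, -0.039]
wrist_force: [1.3, 0.7, 0.2]
opening: 0.0003
```

Emit:
{"method": "servo_tool", "body": {
  "plan": [
    {"fingers": 0,"offset": [-45,0,0],"spin": 0},
    {"fingers": 0,"offset": [-45,0,0],"spin": 0},
    {"fingers": 0,"offset": [-40,0,0],"spin": 0},
    {"fingers": 0,"offset": [-20,0,0],"spin": 0},
    {"fingers": 0,"offset": [-5,0,0],"spin": 0},
    {"fingers": 0,"offset": [0,0,0],"spin": 0},
    {"fingers": 0,"offset": [0,0,0],"spin": 0}
  ]
}}

```text
time_s: 25.45
tcp_pos: [0.5138, -0.434, 0.2726]
eef_rot: [2.042, 2.343, -0.051]
wrist_force: [1.6, -0.4, 0.1]
opening: 0.0002
```

```bash
python3 -c "
from h import *
delta([.49,-.4,.3])
import cv2
a=viewer.get_image('top');s=viewer.get_image('side')
cv2.imwrite('pics/f.png',np.vstack([cv2.resize(a[50:340,:],(580,300)),cv2.resize(s[150:420,:],(580,290))]))"
```

```text
t 25.45 tcp [ 0.5138 -0.434   0.2726] yaw 1.7077 zaxis [ 0.003 -0.046 -0.999] F [ 1.6 -0.4  0.1] open 0.0002 q [ 0.68  0.59 -0.06  1.4   0.08  1.13  2.3 ]
world [ 0.49 -0.4   0.3 ]  d mm [ 35.6 -19.  -29. ]
```

View pics/f.png

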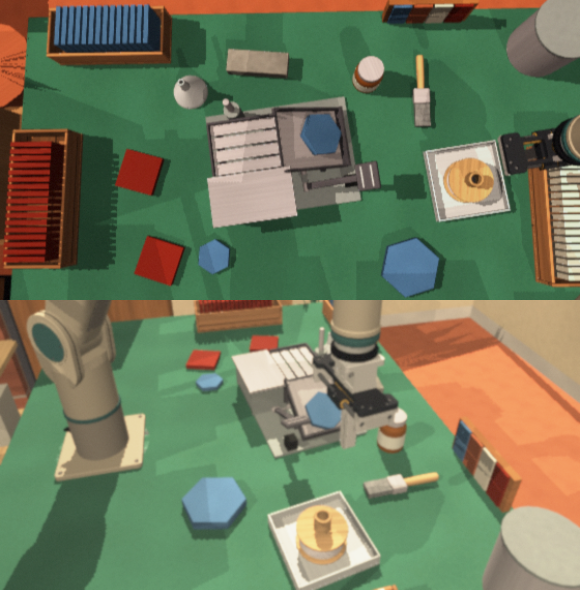

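The final picture shows the tile in the chute at (320,135), the lever tread back at its rest position (368,176), the bobbin in the tray, and the other things where they were. Handing in.

```bash
python3 -c "
from workcell import finish_job
print(finish_job())"
```

```text
the job is handed in; nothing more can be done
None
```

The job is done and handed in at about 25.5 s, well inside the 67 s limit.

- **Bobbin:** I lifted it off the spindle and released it in the tin tray. Pictures from above and from the side show it standing flat.
- **Tile:** I pushed the ledge hexagon, which measured 100 mm across flats, onto the rack until it stalled at about 8 N. The top view showed its far flat along the far fence.
- **Lever:** I pressed it to its stop and held it there for about 1.4 s. The force peaked at 66 N on the fingertips, then settled to about 34 N. Two frames 0.9 s apart showed the tile at rest in the chute before I let the lever up.
- **Last check:** In the final picture the tile is in the chute and the rack is level. The tread is back at the pixel position it started from, the other things look unmoved, and the gripper is clear.

No check failed. The tool drifted up to about 2.7° from vertical over the moves. I have no verdict on the outcome, because the hand-in reports none.

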